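Seat a milling disc in its loading cradle

TASK

With the fingertips only, nudge the pink milling disc along the deck of the blue loading cradle until it drops into the round recess and lies flat and fully home there. Then push the orange fin of the keeper round to its stop, so that the steel keeper lies over the edge of the disc, and draw clear. Do not pick the disc up or let it leave the cradle, and leave the bur tin, the green cast and the pink jar as they stand.

Things in the scene. Friction and masses are not known exactly. Their poses are not given: they have to be found in the camera images.
- cradle: Loading cradle: blue plate fixed to the worktop, 246 x 152 mm, flat deck 24 mm above the worktop, no rails. Origin: on the worktop under the centre of the round recess; z up. In its own axes the plate spans x -180 to +66, y -76 to +76 mm. The disc waits on the -x side and is pushed roughly along +x. The keeper stands at the +x +y corner.
- recess (a point): Centre of the mouth of the round recess, level with the deck, 24 mm above the worktop; same axes as the cradle. The recess is 103 mm across and 10 mm deep, with a flat bright metal floor and its edge bevelled 1 mm.
- disc: Loose pink acrylic disc, 0.13 kg: collar 98 mm across, 10 mm thick; raised middle 90 mm across, 14 mm thick in all. Origin: centre of its underside; z up. Starts flat on the deck, 100-125 mm to -x of the recess, up to 20 mm sideways. It dips in front once its centre is about 15 mm from the recess's; pushed on, it drops in. Seated: underside 14 mm above the worktop, collar flush with the deck.
- keeper (a joint): Angle of the keeper about its upright pivot: starts open (-0.15 to 0.2 rad, arm off to the cradle's +y side) and turns anticlockwise seen from above to the closed stop at 1.571 rad (arm points from pivot to recess centre, its end over the disc). Stays where it is left; about 1.5 N at the fin moves it.
- keeper_pivot (a point): Pivot axis of the keeper at the underside of its arm, at x 46, y 62 mm in the cradle's axes, 31 mm above the worktop. The steel arm is 46 mm long from the pivot, 14 mm wide, 5 mm thick (top 36 mm above the worktop); in the cradle's axes it points at the angle -3.780 + joint value (rad, from +x towards +y).
- fin (a point): Middle of the upright orange fin on the keeper's arm, 30 mm from the pivot. The fin is 32 mm long along the arm (14 to 46 mm from the pivot), 6 mm thick, its top 61 mm above the worktop. x axis: along the arm away from the pivot; it is pushed towards its own +y to close.
- tin: Round grey metal bur tin, 58 mm across, 22 mm high, loose, standing on the worktop on the cradle's -y side; origin at the centre of its underside. To be left alone.
- cast: Green plaster cast of a lower jaw, 65 x 72 x 32 mm, loose on the worktop on the cradle's -y side; origin at the centre of its underside. To be left alone.
- jar: Pink powder jar with a white lid, 60 mm across, 70 mm high, loose on the worktop on the cradle's -y side; origin at the centre of its underside. To be left alone.
Mind the look-alikes: they are no part of the job. There is more than one size of the disc; the job needs the largest.

How it is judged:
By the outcome, as a careful person would: the job done as asked, in the order asked, and still so for the second after the job is handed in, with the robot touching nothing.
It also fails if it takes over 56 s, if anything falls off the work surface, if the arm or the gripper's body presses on something with over 40 N, if the wrist force passes 120 N, or if a joint passes its speed limit or range.

ROBOT

A 6-joint arm with a two-finger parallel gripper is mounted at the origin on a cart in front of the work surface, level with it; the furniture and walls round the work are solid. World frame = base frame: x ahead of the robot, y to its left, z up, the work surface at z = 0. Lengths are in m, angles in rad, forces in N, time in s.
With the tool pointing down it reaches from about 0.275 to 0.85 m from the base axis. Payload 19 kg.
Tool frame: the origin (TCP) lies midway between the tips of the shut fingers; the grasp point (between the pads) lies 19 mm behind it; z points along the fingers, y is the line along which they close (so a half turn about z gives the same grasp; the last joint's range is limited). The gripper opens to 85 mm and grips with 20 to 120 N. Pads are 22 mm wide; open, the fingers measure 114 mm over their backs; the gripper's body (76 mm by 85 mm) begins 54 mm behind the grasp point. The pads swing forward as they close: fully open they stand 13 mm farther back than shut.
Start: joints at [-1.281, 0.15, 1.437, -0, 1.554, -0.134], TCP at [0.236, -0.524, 0.211] pointing down, gripper open.
Joint ranges: [-2.8, 2.8], [-0.68, 2.1], [0.12, 2.68], [-1.39, 4.53], [0.16, 2.79], [-2.81, 2.81]. Speed limits (rad/s): [1.89, 1.89, 2.22, 3.01, 3.01, 3.01].

INTERFACE

Orientations are given as a rotation vector (axis times angle).
In Python, from station import bot gives the robot as it stands.
- The arm moves only by the tool servo_tool, never from a script. Its argument "plan" is a list of rows, each an object with "rot": the turn, a rotation vector about the tool's x, y, z each as a share of 180 degrees, from -1 to 1, a list of three; "dp": the shift along the tool's x, y, z each as a share of 0.03 m, from -1 to 1, a list of three; "grip": the opening, from 0 (shut) to 1 (fully open). In form: [{"rot": [wx, wy, wz], "dp": [tx, ty, tz], "grip": grip}, ...]. A call has 1 to 10 rows; each row shifts and turns the commanded pose from where the row before left it, along the tool's axes as they then stand; what a row does not reach is not made up. A row lasts 1/8 s, in which the tool goes at most 62.5 mm and 10.7 degrees, less where a joint would pass 70% of its speed; a pose out of reach is approached as far as the arm can. A call with a number of a shift or a turn outside -1 to 1 is refused whole. A call with a gripper value outside its range is refused whole. The fingers move at their own pace and stop on an object; "grip_force" is the grip in N (left out, the last holds). Time passes only in rows, so rows that do not move let the fingers close. It gives the time, the measured TCP pose, the force, the opening and the grip force at its end, in the units of the state.
- bot.sense(): the state, without advancing time (a new reading comes with each control period).
- bot.read_camera(name): name is "scene" or "top" or "wrist"; returns a dict with "img" (480x640x3 uint8, red, green, blue), "fov_y" (degrees; the focal length in pixels is half the picture's height over the tangent of half this angle, whatever the lens; pixels are square), "cx", "cy" (the principal point, pixels), "eye" and "rotation" of the camera in the world; the wrist camera has in their place "hand_eye" (4x4, takes a point from camera to tool coordinates, whose origin is the TCP and whose axes are the flange's). Camera axes: x right, y down, z forward; pixel columns grow to the right and rows downward; lengths in m; the calibration is good to about 2 mm. A picture is of the moment at which its call begins: read the wrist's pose just before it. There is no depth.
- bot.hand_in(): hands the job in; it is judged then, once.
The state is a dict: "time_s": time; "joint_pos": joint angles; "dq": joint speeds; "joint_torque": joint torques, N m; "tool_pos": TCP position; "tool_rot": TCP orientation; "ft_force": force on the tool from outside, world axes, zero at the start; "moment": the same for the moment, N m; "grip_width": finger opening in m; "gripper_force": force on a finger pad.
Only numpy, scipy, OpenCV 4.12 (cv2) and the standard library are available. Lean on these libraries where they do the work, as an engineer would, in place of code of your own. Each camera call takes 0.05 s, during which the arm holds its last target. There are 200 camera calls.

## Working session

There is one attempt and no reset: what is moved stays moved. The work goes in short steps, Python scripts to look and compute and a tool call to move; the robot and the scene stay as the last step left them, time stands still between calls to the robot, and variables do not carry over. Pictures are saved under pics/ and viewed, at most 10 in all, crops included, and the job is handed in when it is done.

Besides the shell and the picture viewer there is one more tool, called after "Request:" as name([rows], argument=value, ...), one row to a line, values as JSON. servo_tool: Moves the arm, as the interface text tells. Shift numbers are shares of 0.03 m and turn numbers shares of 180 degrees, none past 1 either way. Its arguments: {"type":"object","properties":{"plan":{"type":"array"},"grip_force":{"type":"number"}},"required":["plan"]}

```bash
mkdir -p pics; ls; cat > h.py <<'E'
import numpy as np, cv2
from scipy.spatial.transform import Rotation as R
from station import bot
def cam(n):
    s=bot.sense() if n=="wrist" else None
    c=bot.read_camera(n)
    f=240/np.tan(np.radians(c["fov_y"])/2)
    if n=="wrist":
        T=np.eye(4);T[:3,:3]=R.from_rotvec(s["tool_rot"]).as_matrix();T[:3,3]=s["tool_pos"]
        T=T@np.array(c["hand_eye"]);c["eye"]=T[:3,3];c["rotation"]=T[:3,:3]
    c["f"]=f;c["eye"]=np.array(c["eye"]);c["rotation"]=np.array(c["rotation"])
    return c
def w(c,u,v,z):
    d=c["rotation"]@np.array([(u-c["cx"])/c["f"],(v-c["cy"])/c["f"],1]);e=c["eye"]
    return e+d*(z-e[2])/d[2]
def px(c,p):
    q=c["rotation"].T@(np.array(p)-c["eye"]);return c["f"]*q[:2]/q[2]+[c["cx"],c["cy"]]
def save(c,n): cv2.imwrite(f"pics/{n}.png",c["img"][:,:,::-1])
E
python3 - <<'E'
from h import *
for n in("top","scene"):
    c=cam(n);save(c,n+"1");print(n,c["eye"],c["rotation"].round(3).tolist(),c["f"],c["cx"],c["cy"])
print(bot.sense())
E
```

```text
pics
top [0.42456011 0.2571425  1.05201375] [-2.122, 2.156, -0.104] 602.0643554300807 322.28348427897356 234.35403122602418
scene [0.17341484 0.70165998 0.65852596] [-0.951, 2.485, -1.019] 534.825981597256 323.63121253410094 251.20615648382818
{'time_s': 0.1, 'joint_pos': array([-1.28095574e+00,  1.50920944e-01,  1.43794495e+00, -4.42379936e-05,
        1.55383212e+00, -1.33969054e-01]), 'dq': array([-7.98182976e-04, -5.52451327e-05, -1.68991377e-03, -1.05475224e-03,
       -1.81941554e-04,  6.50020635e-04]), 'joint_torque': array([ 3.50618393e-03, -7.14381981e+01, -5.71794605e+01, -3.69571453e-04,
        7.08622421e-03, -1.71189987e-05]), 'tool_pos': array([ 0.23637214, -0.52389209,  0.21065539]), 'tool_rot': array([-3.07024745e+00, -6.60517738e-01,  2.04379268e-04]), 'ft_force': array([0.81120453, 0.51746097, 0.16186771]), 'moment': array([-0.03362926, -0.00745193, -0.00942769]), 'gripper_force': 0.0, 'grip_width': 0.08541813691865888}
```

View pics/top1.png

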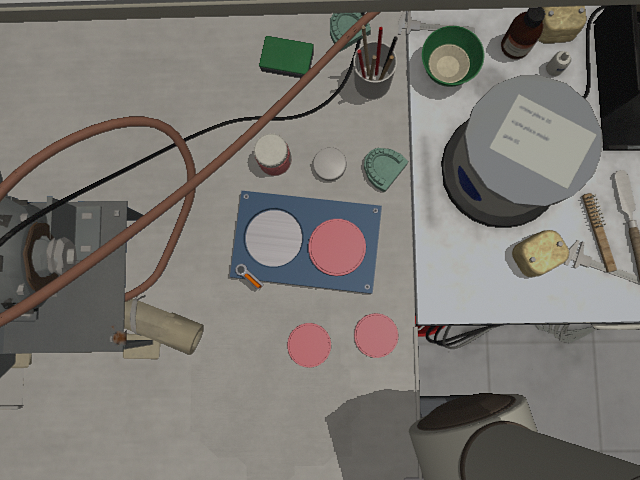

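View pics/scene1.png

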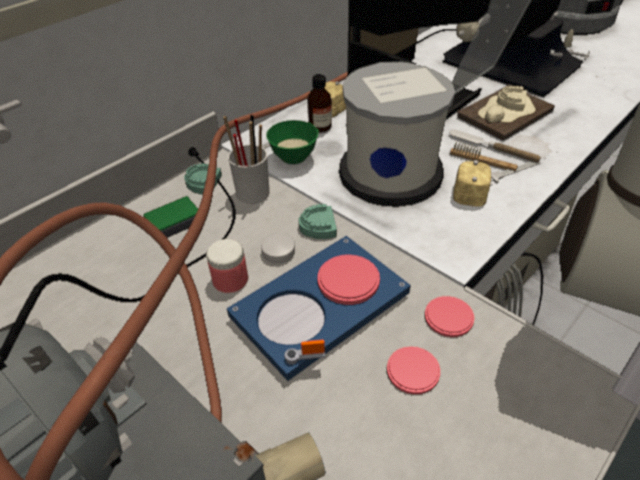

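```bash
sed -i 's/c\["rotation"\]=np.array(c\["rotation"\])/c["rotation"]=np.array(c["rotation"]); c["rotation"]=c["rotation"] if c["rotation"].ndim==2 else R.from_rotvec(c["rotation"]).as_matrix()/' h.py
cat >> h.py <<'E'
# cradle fit: (x,y,theta) from plate corners in top + scene
def ctow(q,p):
    x,y,t=q;c,s=np.cos(t),np.sin(t);p=np.array(p,float)
    return np.array([x+c*p[0]-s*p[1],y+s*p[0]+c*p[1],p[2]])
E
python3 - <<'E'
from h import *
from scipy.optimize import least_squares
C={n:cam(n) for n in("top","scene")}
for n,c in C.items():
    hsv=cv2.cvtColor(c["img"],cv2.COLOR_RGB2HSV)
    m=cv2.inRange(hsv,(100,90,50),(115,255,200));k,l,s,_=cv2.connectedComponentsWithStats(m)
    i=1+np.argmax(s[1:,4]);print(n,"blue",s[i])
    cn=cv2.findContours((l==i).astype(np.uint8),cv2.RETR_CCOMP,cv2.CHAIN_APPROX_NONE)
    h=cv2.convexHull(np.vstack(cn[0]));print(cv2.approxPolyDP(h,4,True)[:,0].tolist())
    for e in cn[0]:
        if len(e)>100: print("ell",cv2.fitEllipse(e))
    m=cv2.inRange(hsv,(170,70,120),(180,255,255))|cv2.inRange(hsv,(0,70,180),(4,255,255))
    k,l,s,ce=cv2.connectedComponentsWithStats(m)
    for i in range(1,k):
        if s[i,4]>500: print("pink",s[i],ce[i].round(1),w(c,*ce[i],.03).round(4))
    m=cv2.inRange(hsv,(5,180,120),(16,255,255));k,l,s,ce=cv2.connectedComponentsWithStats(m)
    for i in range(1,k):
        if s[i,4]>30: print("orange",s[i],ce[i].round(1),w(c,*ce[i],.05).round(4))
c=C["top"]
for u,v in[(242,191),(382,205),(373,294),(230,278),(273,238)]:print(w(c,u,v,.024).round(4))
E
```

```text
top blue [ 230  191  151   89 1517]
[[230, 276], [242, 191], [380, 206], [262, 279]]
ell ((287.9873046875, 233.356201171875), (73.19912719726562, 192.56153869628906), 86.97673034667969)
ell ((273.0893249511719, 236.62635803222656), (58.251773834228516, 61.547760009765625), 178.65835571289062)
pink [ 309  219   57   57 2407] [336.8 246.6] [0.5366 0.2655 0.03  ]
pink [ 355  314   43   44 1423] [375.7 335.1] [0.3867 0.203  0.03  ]
pink [ 288  323   43   44 1396] [308.6 344.8] [0.3721 0.3155 0.03  ]
orange [245 274  15  14  57] [252.  280.4] [0.4801 0.4078 0.05  ]
scene blue [ 228  239  181  136 5790]
[[408, 285], [287, 374], [228, 311], [342, 239], [349, 239]]
ell ((319.3578796386719, 301.68829345703125), (89.55497741699219, 174.07875061035156), 61.78522872924805)
ell ((348.1986389160156, 278.99957275390625), (53.63920211791992, 65.85994720458984), 91.2024917602539)
pink [ 317  255   63   47 2283] [348.2 277.5] [0.5354 0.2622 0.03  ]
pink [ 425  296   50   40 1514] [449.2 315.1] [0.375  0.2206 0.03  ]
pink [ 387  346   54   47 1938] [413.3 368.9] [0.3607 0.3312 0.03  ]
orange [302 340  22   6  94] [312.8 342.7] [0.482  0.4003 0.05  ]
[0.6379 0.4295 0.024 ]
[0.6082 0.1862 0.024 ]
[0.4553 0.2055 0.024 ]
[0.4863 0.4496 0.024 ]
[0.5541 0.3754 0.024 ]
```

Request:
servo_tool([
  {"rot":[0,0,-0.0544],"dp":[0,0,-0.5],"grip":0.7},
  {"rot":[0,0,-0.0544],"dp":[0,0,-0.5],"grip":0.7},
  {"rot":[0,0,-0.0544],"dp":[0,0,-0.5],"grip":0.7},
  {"rot":[0,0,-0.0544],"dp":[0,0,-0.5],"grip":0.7},
  {"rot":[0,0,-0.0544],"dp":[0,0,-0.5],"grip":0.7},
  {"rot":[0,0,-0.0544],"dp":[0,0,-0.5],"grip":0.7},
  {"rot":[0,0,0],"dp":[0.96,0.256,0],"grip":0.7},
  {"rot":[0,0,0],"dp":[0.96,0.256,0],"grip":0.7},
])

```text
time_s: 1.2
tool_pos: [0.2588, -0.4682, 0.3009]
tool_rot: [-2.352, -2.082, -0.0]
ft_force: [0.5, 0.3, -0.1]
grip_width: 0.0596
gripper_force: 0.0
```

```bash
python3 - <<'E'
from h import *
from scipy.optimize import least_squares
T,S=cam("top"),cam("scene")
K=[(-180,-76),(-180,76),(66,76),(66,-76)]
obsT=[(382,205),(373,294),(230,278),(242,191)]
# scene nearest corners, (66,-76)->(228,311)
obsS=[(346,238),(409,285),(287,374),(228,311)]
def r(q):
    return np.concatenate([np.concatenate([px(T,ctow(q,(a/1e3,b/1e3,.024)))-o for (a,b),o in zip(K,obsT)]),
     np.concatenate([px(S,ctow(q,(a/1e3,b/1e3,.024)))-o for (a,b),o in zip(K,obsS)])])
s=least_squares(r,[.554,.375,1.45]);print(s.x,s.fun.reshape(-1,2).round(1).tolist())
s2=least_squares(lambda q:r(q)[:8],[.554,.375,1.45]);print("top",s2.x)
q=s.x
R2=np.array([[np.cos(q[2]),np.sin(q[2])],[-np.sin(q[2]),np.cos(q[2])]])
for c,u,v in((T,336.8,246.6),(S,348.2,277.5)):print("disc cradle",R2@(w(c,u,v,.037)[:2]-q[:2]))
for c,u,v in((T,252,280.4),(S,312.8,342.7)):print("fin-pivot",R2@(w(c,u,v,.055)[:2]-q[:2])-[.046,.062])
# hose heights
for u,v in[(190,190),(187,250),(250,125)]:
  print([px(S,w(T,u,v,z)).round().tolist() for z in(0,.1,.2,.3,.4)])
E
```

```text
[0.55277099 0.37451489 1.44754032] [[-0.1, 1.2], [0.2, 0.1], [0.2, 0.5], [-0.7, 0.9], [-0.6, -2.7], [1.5, -0.1], [-0.0, 0.7], [-2.4, -1.7]]
top [0.5540165  0.37428873 1.44543621]
disc cradle [-0.11032719  0.0034091 ]
disc cradle [-0.10917592  0.00805497]
fin-pivot [-0.02266838  0.01434732]
fin-pivot [-0.02697108  0.01421287]
[[173.0, 355.0], [182.0, 309.0], [193.0, 253.0], [206.0, 185.0], [223.0, 99.0]]
[[218.0, 401.0], [228.0, 351.0], [239.0, 291.0], [252.0, 218.0], [270.0, 125.0]]
[[183.0, 275.0], [191.0, 235.0], [200.0, 187.0], [212.0, 128.0], [227.0, 53.0]]
```

Request:
servo_tool([
  {"rot":[0,0,0],"dp":[0.96,0.258,0],"grip":0.7},
  {"rot":[0,0,0],"dp":[0.96,0.258,0],"grip":0.7},
  {"rot":[0,0,0],"dp":[0.96,0.258,0],"grip":0.7},
  {"rot":[0,0,0],"dp":[0.96,0.258,0],"grip":0.7},
  {"rot":[0,0,0],"dp":[0.96,0.258,0],"grip":0.7},
  {"rot":[0,0,0],"dp":[0.96,0.258,0],"grip":0.7},
  {"rot":[0,0,0],"dp":[0.96,0.258,0],"grip":0.7},
  {"rot":[0,0,0],"dp":[0.96,0.258,0],"grip":0.7},
  {"rot":[0,0,0],"dp":[0.96,0.258,0],"grip":0.7},
  {"rot":[0,0,0],"dp":[0.96,0.258,0],"grip":0.7},
])

```text
time_s: 2.55
tool_pos: [0.3707, -0.1918, 0.3012]
tool_rot: [-2.353, -2.082, 0.0]
ft_force: [-0.6, 0.2, 0.1]
grip_width: 0.0598
gripper_force: 0.0
```

Request:
servo_tool([
  {"rot":[0,0,0],"dp":[0.96,0.258,0],"grip":0.7},
  {"rot":[0,0,0],"dp":[0.96,0.258,0],"grip":0.7},
  {"rot":[0,0,0],"dp":[0.96,0.258,0],"grip":0.7},
  {"rot":[0,0,0],"dp":[0.96,0.258,0],"grip":0.7},
  {"rot":[0,0,0],"dp":[0.96,0.258,0],"grip":0.7},
  {"rot":[0,0,0],"dp":[0.96,0.258,0],"grip":0.7},
  {"rot":[0,0,0],"dp":[0.96,0.258,0.1],"grip":0.7},
  {"rot":[0,0,0],"dp":[0.96,0.258,0.5],"grip":0.7},
  {"rot":[0,0,0],"dp":[0.96,0.258,0.8],"grip":0.7},
  {"rot":[0,0,0],"dp":[0.96,0.258,0.8],"grip":0.7},
])

```text
time_s: 3.8
tool_pos: [0.4827, 0.0848, 0.2344]
tool_rot: [2.352, 2.082, 0.0]
ft_force: [0.1, -0.7, 1.3]
grip_width: 0.0598
gripper_force: 0.0
```

Request:
servo_tool([
  {"rot":[0,0,0],"dp":[0.96,0.258,0.5],"grip":0.7},
  {"rot":[0,0,0],"dp":[0.96,0.258,0.5],"grip":0.7},
  {"rot":[0,0,0],"dp":[0.6,0.2,0.2],"grip":0.7},
  {"rot":[0,0,0],"dp":[0,0,0],"grip":0.7},
])

```text
time_s: 4.3
tool_pos: [0.513, 0.1571, 0.1988]
tool_rot: [-2.351, -2.083, 0.001]
ft_force: [0.1, -1.4, 0.3]
grip_width: 0.06
gripper_force: 0.0
```

```bash
python3 - <<'E'
from h import *
c=cam("wrist");save(c,"w1");print(bot.sense()["tool_pos"])
q=[.5534,.3744,1.4465]
for p in[(0,0,.024),(-.110,.005,.038),(.066,.076,.024),(-.18,.076,.024),(-.18,-.076,.024),(.066,-.076,.024),(.046,.062,.036)]:print(p,px(c,ctow(q,p)).round())
T=cam("top")
for u,v in[(190,190),(250,125),(130,250)]:print(w(T,u,v,.3).round(3),w(T,u,v,.2).round(3))
E
```

```text
[0.51282361 0.15643631 0.19929038]
(0, 0, 0.024) [ 345. -107.]
(-0.11, 0.005, 0.038) [336.  62.]
(0.066, 0.076, 0.024) [ 229. -230.]
(-0.18, 0.076, 0.024) [247. 157.]
(-0.18, -0.076, 0.024) [434. 158.]
(0.066, -0.076, 0.024) [ 464. -229.]
(0.046, 0.062, 0.036) [ 249. -205.]
[0.583 0.45  0.3  ] [0.604 0.476 0.2  ]
[0.667 0.373 0.3  ] [0.7   0.388 0.2  ]
[0.507 0.526 0.3  ] [0.518 0.562 0.2  ]
```

View pics/w1.png

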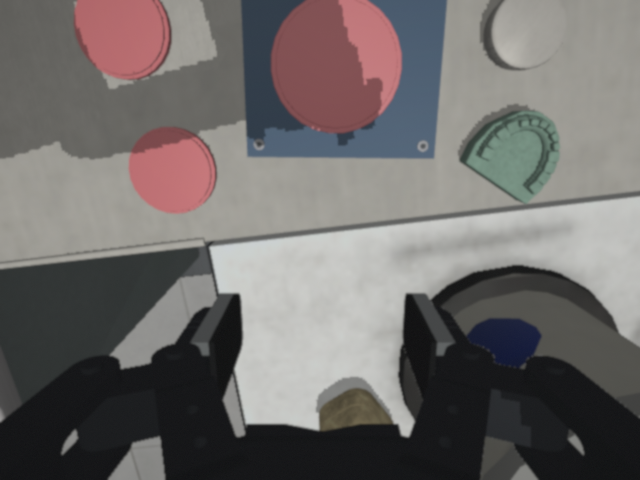

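Request:
servo_tool([
  {"rot":[0,0,0],"dp":[0.6,0.1,0.8],"grip":0.47},
  {"rot":[0,0,0],"dp":[0.6,0.17,0.8],"grip":0.47},
  {"rot":[0,0,0],"dp":[0,0,1],"grip":0.47},
  {"rot":[0,0,0],"dp":[0,0,1],"grip":0.47},
  {"rot":[0,0,0],"dp":[0,0,1],"grip":0.47},
  {"rot":[0,0,0],"dp":[0,0,0.7],"grip":0.47},
  {"rot":[0,0,0],"dp":[0,0,0.3],"grip":0.47},
  {"rot":[0,0,0],"dp":[0,0,0.1],"grip":0.47},
  {"rot":[0,0,0],"dp":[0,0,0],"grip":0.47},
])

```text
time_s: 5.52
tool_pos: [0.5255, 0.1913, 0.029]
tool_rot: [2.352, 2.082, 0.001]
ft_force: [-0.1, 0.2, 0.3]
grip_width: 0.0401
gripper_force: 0.0
```

```bash
cat >> h.py <<'E'
q=[.5534,.3744,1.4465]
def wtoc(p):
    c,s=np.cos(q[2]),np.sin(q[2]);d=np.array(p[:2])-q[:2];return np.array([c*d[0]+s*d[1],-s*d[0]+c*d[1]])
def disc(z=.037):
    for n in("top","scene"):
        c=cam(n);hsv=cv2.cvtColor(c["img"],cv2.COLOR_RGB2HSV)
        m=cv2.inRange(hsv,(170,70,60),(180,255,255))|cv2.inRange(hsv,(0,70,60),(3,255,255))
        k,l,s,ce=cv2.connectedComponentsWithStats(m)
        for i in range(1,k):
            p=wtoc(w(c,*ce[i],z))
            if s[i,4]>500 and -.15<p[0]<.05 and abs(p[1])<.06: print(n,s[i].tolist(),p.round(4))
E
python3 - <<'E'
from h import *
c=cam("wrist");save(c,"w2");s=bot.sense();print(s["tool_pos"],wtoc(s["tool_pos"]),s["ft_force"]);disc()
E
```

```text
[0.5255204  0.19134422 0.02909521] [-0.18509995  0.00496989] [-0.65930688  0.59393391 -0.45013077]
top [309, 222, 36, 54, 987] [-0.0874  0.0155]
scene [317, 255, 63, 50, 2487] [-0.1067  0.0111]
```

View pics/w2.png

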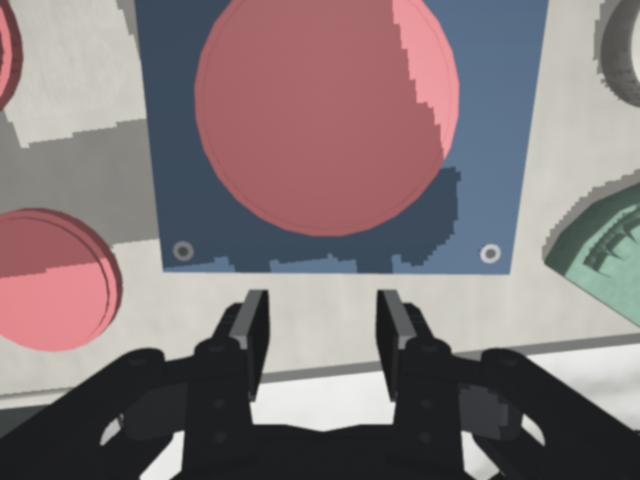

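Request:
servo_tool([
  {"rot":[0,0,0],"dp":[0.2,0,0.09],"grip":0.47},
  {"rot":[0,0,0],"dp":[0.3,0,0],"grip":0.47},
  {"rot":[0,0,0],"dp":[0.25,0,0],"grip":0.47},
  {"rot":[0,0,0],"dp":[0.3,0.02,0],"grip":0.47},
  {"rot":[0,0,0],"dp":[0.35,0.03,0],"grip":0.47},
  {"rot":[0,0,0],"dp":[0.4,0.03,0],"grip":0.47},
  {"rot":[0,0,0],"dp":[0.4,0.03,0],"grip":0.47},
  {"rot":[0,0,0],"dp":[0.4,0.03,0],"grip":0.47},
  {"rot":[0,0,0],"dp":[0.4,0.03,0],"grip":0.47},
  {"rot":[0,0,0],"dp":[0.3,0,0],"grip":0.47},
])

```text
time_s: 6.92
tool_pos: [0.5422, 0.2898, 0.0255]
tool_rot: [-2.352, -2.083, -0.0]
ft_force: [-0.3, -0.2, 0.9]
grip_width: 0.0405
gripper_force: 0.0
```

```bash
python3 - <<'E'
from h import *
c=cam("wrist");save(c,"w3");s=bot.sense();print(s["tool_pos"],wtoc(s["tool_pos"]),s["ft_force"]);disc()
print([px(c,ctow(q,(.0515*np.cos(a),.0515*np.sin(a),.024))).round().tolist() for a in(1.57,-1.57,0)])
E
```

```text
[0.54222986 0.29056952 0.02549292] [-0.08456858  0.00069095] [-1.50118039  0.92132096 -0.59153555]
top [322, 238, 44, 38, 980] [-0.1278  0.0228]
scene [318, 258, 62, 47, 1715] [-0.1004  0.0193]
[[190.0, 76.0], [466.0, 77.0], [329.0, -86.0]]
```

View pics/w3.png

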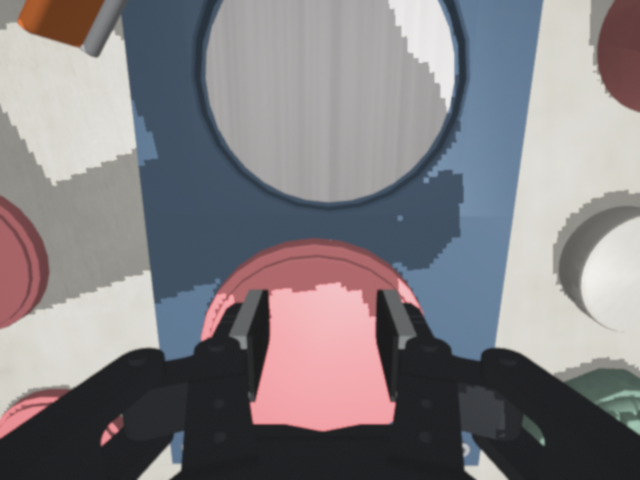

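Request:
servo_tool([
  {"rot":[0,0,0],"dp":[0,0,-0.6],"grip":0.47},
  {"rot":[0,0,0],"dp":[-1,-0.05,0],"grip":0.47},
  {"rot":[0,0,0],"dp":[-1,-0.05,0],"grip":0.47},
  {"rot":[0,0,0],"dp":[-0.9,-0.04,0],"grip":0.47},
  {"rot":[0,0,0],"dp":[0,0,0.5],"grip":0.47},
  {"rot":[0,0,0],"dp":[0,0,0.2],"grip":0.47},
  {"rot":[0,0,0],"dp":[0,0,0.1],"grip":0.47},
  {"rot":[0,0,0],"dp":[0,0,0],"grip":0.47},
])

```text
time_s: 8.07
tool_pos: [0.5274, 0.2037, 0.0194]
tool_rot: [-2.351, -2.083, 0.0]
ft_force: [-0.5, -0.7, 0.4]
grip_width: 0.0401
gripper_force: 0.0
```

```bash
python3 - <<'E'
from h import *
c=cam("wrist");save(c,"w4");s=bot.sense();print(s["tool_pos"],wtoc(s["tool_pos"]),s["ft_force"]);disc()
H=np.array(c["hand_eye"]);print(H.round(3));
# where shut tip/open tips would appear, at tool z offset d
for y in(.02,):
  for d in(0,-.005,-.01,-.015):
    for x in(-.011,.011):
      p=np.linalg.inv(H)@[x,y,d,1];print(d,x,(c["f"]*p[:2]/p[2]+[c["cx"],c["cy"]]).round())
E
```

```text
[0.52745763 0.20360811 0.01958422] [-0.1726905   0.00456804] [ 0.34391043 -0.43970761  0.59796267]
scene [317, 255, 63, 50, 2478] [-0.1065  0.0113]
[[ 0.001 -0.961 -0.275  0.07 ]
 [ 1.     0.001  0.001 -0.001]
 [-0.001 -0.275  0.961 -0.162]
 [ 0.     0.     0.     1.   ]]
0 -0.011 [371. 313.]
0 0.011 [373. 266.]
-0.005 -0.011 [372. 319.]
-0.005 0.011 [374. 270.]
-0.01 -0.011 [374. 324.]
-0.01 0.011 [376. 274.]
-0.015 -0.011 [375. 330.]
-0.015 0.011 [377. 279.]
```

View pics/w4.png

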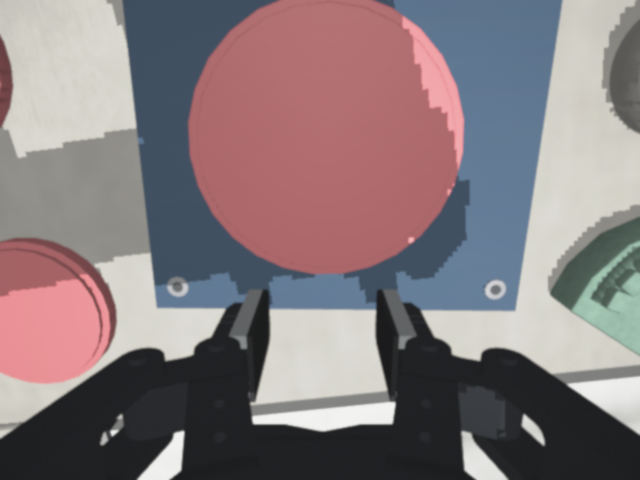

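Request:
servo_tool([
  {"rot":[0,0,0],"dp":[0,0,0.05],"grip":0.47},
  {"rot":[0,0,0],"dp":[0,0,0.05],"grip":0.47},
])

```text
time_s: 8.48
tool_pos: [0.5274, 0.2032, 0.0165]
tool_rot: [-2.352, -2.082, -0.0]
ft_force: [0.1, -0.2, -0.7]
grip_width: 0.04
gripper_force: 0.0
```

Request:
servo_tool([
  {"rot":[0,0,0],"dp":[0,0,0.05],"grip":0.47},
  {"rot":[0,0,0],"dp":[0,0,0],"grip":0.47},
])

```text
time_s: 8.72
tool_pos: [0.5273, 0.2032, 0.0149]
tool_rot: [-2.352, -2.082, 0.0]
ft_force: [0.7, -0.1, 0.5]
grip_width: 0.0403
gripper_force: 0.0
```

Request:
servo_tool([
  {"rot":[0,0,0],"dp":[0,0,0.05],"grip":0.47},
  {"rot":[0,0,0],"dp":[0,0,0],"grip":0.47},
])

```text
time_s: 8.98
tool_pos: [0.5274, 0.2032, 0.0134]
tool_rot: [-2.352, -2.082, 0.0]
ft_force: [0.6, -0.2, -0.9]
grip_width: 0.0402
gripper_force: 0.0
```

```bash
python3 - <<'E'
from h import *
c=cam("scene");s=bot.sense();p=s["tool_pos"]
print(px(c,p),[px(c,p+[0,0,z]) for z in(.01,.02,.03)])
im=c["img"][180:330,290:490,::-1];cv2.imwrite("pics/s2.png",cv2.resize(im,(800,600),interpolation=cv2.INTER_CUBIC))
E
```

```text
[374.94091762 266.68243076] [array([375.24903415, 262.49877385]), array([375.5621596, 258.2471051]), array([375.8804171 , 253.92575246])]
```

View pics/s2.png

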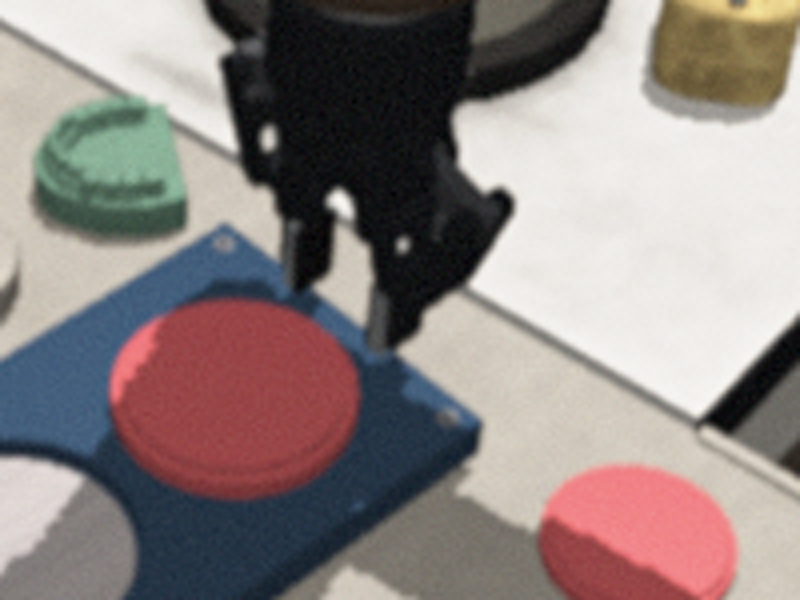

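Request:
servo_tool([
  {"rot":[0,0,0],"dp":[0,0,0.05],"grip":0.47},
  {"rot":[0,0,0],"dp":[0.2,0,0],"grip":0.47},
  {"rot":[0,0,0],"dp":[0.2,0,0],"grip":0.47},
  {"rot":[0,0,0],"dp":[0.2,0,0],"grip":0.47},
])

```text
time_s: 9.52
tool_pos: [0.5298, 0.2215, 0.0122]
tool_rot: [2.352, 2.082, 0.0]
ft_force: [0.4, -2.1, 3.0]
grip_width: 0.0402
gripper_force: 1.6
```

Request:
servo_tool([
  {"rot":[0,0,0],"dp":[0.3,0.02,0],"grip":0.47},
  {"rot":[0,0,0],"dp":[0.3,0.02,0],"grip":0.47},
  {"rot":[0,0,0],"dp":[0.3,0.02,0],"grip":0.47},
  {"rot":[0,0,0],"dp":[0.3,0.03,0],"grip":0.47},
  {"rot":[0,0,0],"dp":[0.3,0.03,0],"grip":0.47},
  {"rot":[0,0,0],"dp":[0.3,0.03,0],"grip":0.47},
  {"rot":[0,0,0],"dp":[0.3,0,0],"grip":0.47},
])

```text
time_s: 10.4
tool_pos: [0.5419, 0.2836, 0.0121]
tool_rot: [-2.352, -2.082, -0.0]
ft_force: [-0.3, -4.8, 5.8]
grip_width: 0.0405
gripper_force: 2.9
```

```bash
python3 - <<'E'
from h import *
c=cam("wrist");s=bot.sense();print(s["tool_pos"],wtoc(s["tool_pos"]),s["ft_force"]);disc()
for p in[(0,0,.024),(.0515,0,.024)]:print(px(c,ctow(q,p)).round())
cv2.imwrite("pics/w5.png",cv2.resize(c["img"][:,:,::-1],(480,360)))
E
```

```text
[0.54197572 0.28449529 0.01214292] [-0.09062745  0.00019007] [-1.29625656 -1.88664443  3.61091473]
scene [280, 275, 65, 54, 2729] [-0.036   0.0077]
[327.  53.]
[ 328. -132.]
```

View pics/w5.png

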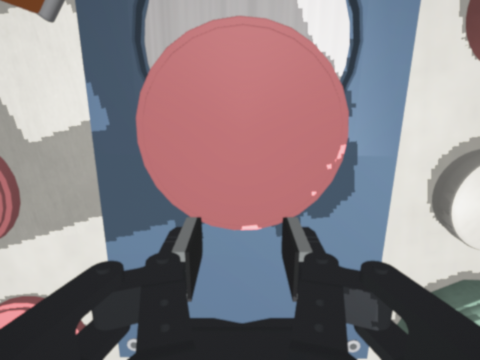

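Request:
servo_tool([
  {"rot":[0,0,0],"dp":[0.2,0,-0.04],"grip":0.47},
  {"rot":[0,0,0],"dp":[0.2,0,0],"grip":0.47},
  {"rot":[0,0,0],"dp":[0.2,0,0],"grip":0.47},
  {"rot":[0,0,0],"dp":[0.2,0,0],"grip":0.47},
  {"rot":[0,0,0],"dp":[0.2,0,0],"grip":0.47},
  {"rot":[0,0,0],"dp":[0.1,0,0],"grip":0.47},
  {"rot":[0,0,0],"dp":[0.07,0,0],"grip":0.47},
  {"rot":[0,0,0],"dp":[0,0,0],"grip":0.47},
])

```text
time_s: 11.55
tool_pos: [0.546, 0.318, 0.0133]
tool_rot: [-2.352, -2.082, -0.0]
ft_force: [0.1, -0.4, 1.5]
grip_width: 0.0402
gripper_force: 0.7
```

```bash
python3 - <<'E'
from h import *
c=cam("wrist");s=bot.sense();print(s["tool_pos"],wtoc(s["tool_pos"]),s["ft_force"]);disc(.028)
S=cam("scene")
a=cv2.resize(c["img"][:,:,::-1],(400,300));b=cv2.resize(S["img"][220:370,215:415,::-1],(400,300),interpolation=cv2.INTER_CUBIC)
cv2.imwrite("pics/w6.png",np.hstack([a,b]))
E
```

```text
[0.54600542 0.31794256 0.01329762] [-0.05693863  0.00033813] [ 0.10900121 -0.95291313  1.73923215]
scene [262, 285, 66, 57, 2911] [-0.0064  0.0029]
```

View pics/w6.png

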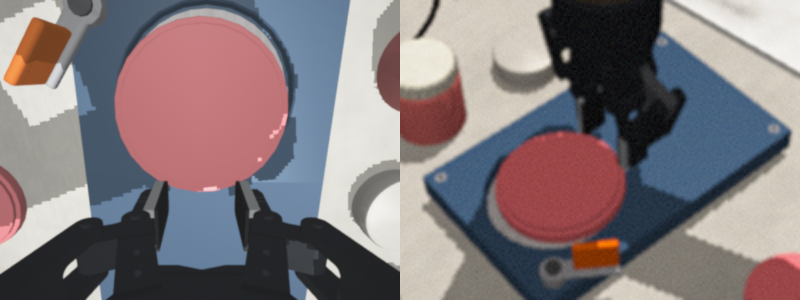

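Request:
servo_tool([
  {"rot":[0,0,0],"dp":[0.06,0,0],"grip":0.47},
  {"rot":[0,0,0],"dp":[0.06,0,0],"grip":0.47},
  {"rot":[0,0,0],"dp":[0.06,0,0],"grip":0.47},
  {"rot":[0,0,0],"dp":[0,0,0],"grip":0.47},
])

```text
time_s: 12.25
tool_pos: [0.5465, 0.3234, 0.0131]
tool_rot: [-2.352, -2.082, 0.0]
ft_force: [-0.3, 0.1, 0.9]
grip_width: 0.04
gripper_force: 0.0
```

```bash
python3 - <<'E'
from h import *
s=bot.sense();print(s["tool_pos"],wtoc(s["tool_pos"]),s["ft_force"]);disc(.028)
E
```

```text
[0.54650361 0.32338871 0.01308194] [-0.05147274  0.00051898] [-0.33199982  0.12965407  0.895288  ]
scene [260, 289, 66, 56, 2865] [-0.0006  0.0047]
```

Request:
servo_tool([
  {"rot":[0,0,0],"dp":[-0.3,0,0],"grip":0.47},
  {"rot":[0,0,0],"dp":[0,0,-0.9],"grip":0.47},
  {"rot":[0,0,0],"dp":[0,0,-0.9],"grip":0.3},
  {"rot":[0,0,0],"dp":[0,0,-0.9],"grip":0},
  {"rot":[0,0,0],"dp":[0.6,-0.7,0],"grip":0},
  {"rot":[0,0,0],"dp":[0.6,-0.7,0],"grip":0},
  {"rot":[0,0,0],"dp":[0.6,-0.7,0],"grip":0},
  {"rot":[0,0,0],"dp":[0.6,-0.7,0],"grip":0},
  {"rot":[0,0,0],"dp":[0.6,-0.65,0],"grip":0},
  {"rot":[0,0,0],"dp":[0,0,0],"grip":0},
])

```text
time_s: 13.6
tool_pos: [0.4527, 0.4168, 0.0943]
tool_rot: [-2.35, -2.084, -0.0]
ft_force: [0.5, -0.2, 0.3]
grip_width: -0.0001
gripper_force: 0.0
```

```bash
python3 - <<'E'
from h import *
s=bot.sense();print(s["tool_pos"],wtoc(s["tool_pos"]),s["ft_force"],s["grip_width"]);disc(.028)
c=cam("wrist");T=cam("top");S=cam("scene")
a=cv2.resize(c["img"][:,:,::-1],(400,300));b=cv2.resize(S["img"][220:370,215:415,::-1],(400,300),interpolation=cv2.INTER_CUBIC)
d=cv2.resize(T["img"][150:300,160:360,::-1],(400,300),interpolation=cv2.INTER_CUBIC)
e=cv2.resize(S["img"][:,:,::-1],(400,300))
cv2.imwrite("pics/k1.png",np.vstack([np.hstack([a,b]),np.hstack([d,e])]))
E
```

```text
[0.4527339  0.41675489 0.09427759] [0.0295479  0.10514049] [ 0.52619121 -0.21723746  0.3151387 ] -8.647856534267299e-05
top [247, 211, 56, 56, 2234] [-0.0047 -0.0026]
scene [260, 289, 54, 55, 2116] [0.01   0.0017]
```

View pics/k1.png

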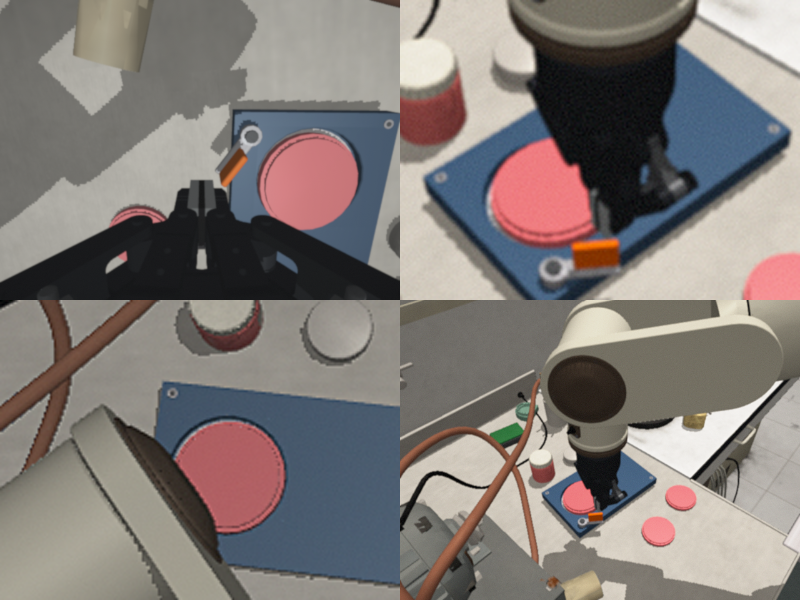

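Request:
servo_tool([
  {"rot":[0,0,0],"dp":[-0.8,0.7,0],"grip":0.47},
  {"rot":[0,0,0],"dp":[-0.8,0.7,0],"grip":0.47},
  {"rot":[0,0,0],"dp":[-0.8,0.7,0],"grip":0.47},
  {"rot":[0,0,0],"dp":[-0.8,0.7,0],"grip":0.47},
  {"rot":[0,0,0],"dp":[-0.8,0.7,0],"grip":0.47},
  {"rot":[0,0,0],"dp":[0,0,0],"grip":0.47},
])

```text
time_s: 14.6
tool_pos: [0.5447, 0.2821, 0.0941]
tool_rot: [2.355, 2.079, -0.0]
ft_force: [0.3, 0.4, -0.4]
grip_width: 0.0409
gripper_force: 0.0
```

```bash
cat > m.py <<'E'
from h import *
s=bot.sense();print(s["tool_pos"],wtoc(s["tool_pos"]),s["ft_force"],s["grip_width"])
def circ(P):
    P=P[:,:2];A=np.c_[2*P,np.ones(len(P))];b=(P**2).sum(1);k=np.ones(len(P),bool)
    for _ in range(6):
        x=np.linalg.lstsq(A[k],b[k],rcond=None)[0];r=np.sqrt(x[2]+x[:2]@x[:2])
        e=np.abs(np.hypot(*(P-x[:2]).T)-r);k=e<max(.0006,1.5*np.median(e))
    return wtoc(x[:2]).round(4),round(r,4),round(np.median(e)*1e3,2),k.sum()
for n in("wrist","top","scene"):
    c=cam(n);cv2.imwrite(f"pics/raw_{n}.png",c["img"][:,:,::-1])
    hsv=cv2.cvtColor(c["img"],cv2.COLOR_RGB2HSV)
    for nm,m in(("pink",cv2.inRange(hsv,(170,70,60),(180,255,255))|cv2.inRange(hsv,(0,70,60),(3,255,255))),("blue",255-cv2.inRange(hsv,(98,80,40),(118,255,220)))):
        cs=cv2.findContours(m,cv2.RETR_LIST,cv2.CHAIN_APPROX_NONE)[0]
        cc=px(c,ctow(q,(0,0,.024)))
        for e in cs:
            if len(e)<120: continue
            if cv2.pointPolygonTest(e,tuple(map(float,cc)),False)<0: continue
            for z in((.024,.028,.034) if nm=="pink" else (.024,)):
                print(n,nm,z,*circ(np.array([w(c,*p[0],z) for p in e])))
E
python3 m.py
```

```text
[0.54466335 0.28211379 0.09411093] [-0.09265738 -0.00277208] [ 0.25675574  0.44150674 -0.38717709] 0.04090150022247742
wrist pink 0.024 [-0.0027  0.0016] 0.0488 0.38 337
wrist pink 0.028 [-0.003   0.0016] 0.0479 0.38 342
wrist pink 0.034 [-0.0035  0.0015] 0.0467 0.37 347
wrist blue 0.024 [-0.1404  0.0015] 0.1891 34.96 2837
top blue 0.024 [-0.0652 -0.0434] 0.5914 52.93 1412
scene pink 0.024 [-0.0039  0.0007] 0.0502 1.29 124
scene pink 0.028 [-0.0021  0.0033] 0.0498 1.28 124
scene pink 0.034 [0.0006 0.0072] 0.0494 1.27 124
scene blue 0.024 [-0.3955 -0.4116] 0.8341 63.54 1318
```

Request:
servo_tool([
  {"rot":[0,0,0],"dp":[0.7,-0.05,0],"grip":0.47},
  {"rot":[0,0,0],"dp":[0.7,-0.05,0.2],"grip":0.47},
  {"rot":[0,0,0],"dp":[0.7,0,0.5],"grip":0.47},
  {"rot":[0,0,0],"dp":[0,0,0.7],"grip":0.47},
  {"rot":[0,0,0],"dp":[0,0,0.6],"grip":0.47},
  {"rot":[0,0,0],"dp":[0,0,0.2],"grip":0.47},
  {"rot":[0,0,0],"dp":[0,0,0.1],"grip":0.47},
])

```text
time_s: 15.62
tool_pos: [0.5481, 0.3473, 0.025]
tool_rot: [-2.352, -2.082, 0.0]
ft_force: [0.0, -0.2, -0.2]
grip_width: 0.0402
gripper_force: 0.0
```

Request:
servo_tool([
  {"rot":[0,0,0],"dp":[0,0,0.07],"grip":0.47},
  {"rot":[0,0,0],"dp":[0,0,0],"grip":0.47},
])

```text
time_s: 15.88
tool_pos: [0.5483, 0.3472, 0.0236]
tool_rot: [2.352, 2.082, 0.001]
ft_force: [0.4, -0.4, -0.9]
grip_width: 0.04
gripper_force: 0.0
```

Request:
servo_tool([
  {"rot":[0,0,0],"dp":[0,0,0.06],"grip":0.47},
  {"rot":[0,0,0],"dp":[0,0,0],"grip":0.47},
])

```text
time_s: 16.12
tool_pos: [0.548, 0.3472, 0.0214]
tool_rot: [-2.352, -2.082, -0.0]
ft_force: [-0.4, -0.6, -0.3]
grip_width: 0.0401
gripper_force: 0.0
```

Request:
servo_tool([
  {"rot":[0,0,0],"dp":[0,0,0.1],"grip":0.47},
  {"rot":[0,0,0],"dp":[0,0,0],"grip":0.47},
])

```text
time_s: 16.38
tool_pos: [0.5479, 0.3472, 0.018]
tool_rot: [-2.352, -2.082, 0.001]
ft_force: [-0.5, -0.1, -0.8]
grip_width: 0.0399
gripper_force: 0.0
```

Request:
servo_tool([
  {"rot":[0,0,0],"dp":[0,0,0.05],"grip":0.47},
  {"rot":[0,0,0],"dp":[0,0,0],"grip":0.47},
])

```text
time_s: 16.62
tool_pos: [0.548, 0.3472, 0.0167]
tool_rot: [-2.352, -2.082, 0.0]
ft_force: [0.7, -0.4, 0.3]
grip_width: 0.0401
gripper_force: 0.0
```

Request:
servo_tool([
  {"rot":[0,0,0],"dp":[0,0,0.04],"grip":0.47},
  {"rot":[0,0,0],"dp":[0,0,0],"grip":0.47},
])

```text
time_s: 16.88
tool_pos: [0.5481, 0.3473, 0.0157]
tool_rot: [-2.352, -2.082, -0.0]
ft_force: [0.1, -1.2, 1.8]
grip_width: 0.0401
gripper_force: 0.8
```

Request:
servo_tool([
  {"rot":[0,0,0],"dp":[0,0,-0.9],"grip":0.47},
  {"rot":[0,0,0],"dp":[0,0,-0.9],"grip":0},
  {"rot":[0,0,0],"dp":[0,0,-0.9],"grip":0},
  {"rot":[0,0,0],"dp":[0.4,-0.7,0],"grip":0},
  {"rot":[0,0,0],"dp":[0.4,-0.7,0],"grip":0},
  {"rot":[0,0,0],"dp":[0.4,-0.7,0],"grip":0},
  {"rot":[0,0,0],"dp":[0.4,-0.7,0],"grip":0},
  {"rot":[0,0,0],"dp":[0.4,-0.7,0],"grip":0},
  {"rot":[0,0,0],"dp":[0,0,0.8],"grip":0},
  {"rot":[0,0,0],"dp":[0,0,0.8],"grip":0},
])

```text
time_s: 18.12
tool_pos: [0.4501, 0.4205, 0.0482]
tool_rot: [-2.351, -2.083, -0.001]
ft_force: [-0.5, 1.3, 0.2]
grip_width: 0.0
gripper_force: 0.0
```

```bash
cat > k.py <<'E'
from h import *
def fin():
    for n in("scene","top"):
        c=cam(n);hsv=cv2.cvtColor(c["img"],cv2.COLOR_RGB2HSV)
        m=cv2.inRange(hsv,(5,180,90),(17,255,255));k,l,st,ce=cv2.connectedComponentsWithStats(m)
        for i in range(1,k):
            d=wtoc(w(c,*ce[i],.052))-[.046,.062]
            if st[i,4]>30 and np.hypot(*d)<.07: print(n,st[i,4],"r",np.hypot(*d).round(3),"ang deg",np.degrees(np.arctan2(d[1],d[0])).round(1)%360, "closed 233.4")
s=bot.sense();p=wtoc(s["tool_pos"]);print(s["tool_pos"],p,s["ft_force"],s["grip_width"])
fin()
E
cat k.py - <<'E' | python3 -
P=np.array([.046,.062]);z=p
for a in list(range(150,231,10))+[233.4,236]:
    u=np.array([np.cos(np.radians(a)),np.sin(np.radians(a))]);n=np.array([u[1],-u[0]])
    D=.003+.011*abs(n[0])+.010*abs(n[1])
    t=P+.032*u+D*n;d=(t-z)/.03;print(a,t.round(4),"dp",round(d[0],2),round(-d[1],2));z=t
E
```

```text
[0.45011557 0.42048844 0.04822539] [0.03292803 0.10820149] [-0.526818    1.2750106   0.16161748] 1.011010395942507e-05
scene 103 r 0.02 ang deg 144.9 closed 233.4
150 [0.0269 0.0929] dp -0.2 0.51
160 [0.0215 0.0881] dp -0.18 0.16
170 [0.017  0.0821] dp -0.15 0.2
180 [0.014 0.075] dp -0.1 0.24
190 [0.0119 0.071 ] dp -0.07 0.13
200 [0.0104 0.0662] dp -0.05 0.16
210 [0.0097 0.0609] dp -0.02 0.18
220 [0.0101 0.055 ] dp 0.01 0.19
230 [0.0118 0.049 ] dp 0.06 0.2
233.4 [0.0126 0.0469] dp 0.03 0.07
236 [0.0134 0.0454] dp 0.03 0.05
```

Request:
servo_tool([
  {"rot":[0,0,0],"dp":[-0.2,0.3,0.05],"grip":0},
  {"rot":[0,0,0],"dp":[0,0.2,0],"grip":0},
  {"rot":[0,0,0],"dp":[-0.18,0.16,0],"grip":0},
  {"rot":[0,0,0],"dp":[-0.15,0.2,0],"grip":0},
  {"rot":[0,0,0],"dp":[-0.1,0.24,0],"grip":0},
  {"rot":[0,0,0],"dp":[-0.07,0.13,0],"grip":0},
  {"rot":[0,0,0],"dp":[-0.05,0.16,0],"grip":0},
  {"rot":[0,0,0],"dp":[-0.02,0.18,0],"grip":0},
  {"rot":[0,0,0],"dp":[0,0,0],"grip":0},
])

```text
time_s: 19.35
tool_pos: [0.4954, 0.3908, 0.0471]
tool_rot: [-2.353, -2.082, -0.0]
ft_force: [0.4, -0.4, 0.1]
grip_width: 0.0001
gripper_force: 0.0
```

```bash
python3 k.py
```

```text
[0.49537824 0.390842   0.047086  ] [0.00912181 0.05961255] [ 0.36884814 -0.41660138  0.14608685] 7.546329715783792e-05
scene 261 r 0.03 ang deg 142.6 closed 233.4
```

Request:
servo_tool([
  {"rot":[0,0,0],"dp":[0,0,-0.8],"grip":0},
  {"rot":[0,0,0],"dp":[0.4,-0.8,0],"grip":0},
  {"rot":[0,0,0],"dp":[0.4,-0.82,0],"grip":0},
  {"rot":[0,0,0],"dp":[0,0,0.8],"grip":0},
  {"rot":[0,0,0],"dp":[0,0,0.5],"grip":0},
  {"rot":[0,0,0],"dp":[0,0,0.07],"grip":0},
  {"rot":[0,0,0],"dp":[-0.2,0.3,0],"grip":0},
  {"rot":[0,0,0],"dp":[0,0.2,0],"grip":0},
  {"rot":[0,0,0],"dp":[-0.18,0.16,0],"grip":0},
])

```text
time_s: 20.58
tool_pos: [0.4689, 0.4069, 0.0306]
tool_rot: [-2.353, -2.082, -0.002]
ft_force: [-0.8, 2.2, 0.7]
grip_width: -0.0
gripper_force: 0.8
```

```bash
python3 k.py
```

```text
[0.46887836 0.40688146 0.03059403] [0.02175217 0.0878965 ] [-0.78928478  2.19601263  0.72890552] -1.0613399255439046e-07
scene 80 r 0.019 ang deg 156.8 closed 233.4
```

Now in contact with the fin (about 2 N). I'll continue the arc.

Request:
servo_tool([
  {"rot":[0,0,0],"dp":[-0.15,0.2,0],"grip":0},
  {"rot":[0,0,0],"dp":[-0.1,0.24,0],"grip":0},
  {"rot":[0,0,0],"dp":[-0.07,0.13,0],"grip":0},
  {"rot":[0,0,0],"dp":[-0.05,0.16,0],"grip":0},
  {"rot":[0,0,0],"dp":[-0.02,0.18,0],"grip":0},
  {"rot":[0,0,0],"dp":[0.01,0.19,0],"grip":0},
])

```text
time_s: 21.42
tool_pos: [0.4997, 0.3915, 0.03]
tool_rot: [-2.352, -2.082, 0.0]
ft_force: [-1.8, -0.1, 0.4]
grip_width: 0.0001
gripper_force: 0.7
```

```bash
python3 k.py
```

```text
[0.49967005 0.39146713 0.02999243] [0.01027421 0.05543136] [-1.78194277 -0.06659682  0.42004078] 7.293844807902209e-05
scene 110 r 0.025 ang deg 215.3 closed 233.4
```

Request:
servo_tool([
  {"rot":[0,0,0],"dp":[0.06,0.2,0],"grip":0},
  {"rot":[0,0,0],"dp":[0.04,0.08,0],"grip":0},
  {"rot":[0,0,0],"dp":[0.04,0.04,0],"grip":0},
  {"rot":[0,0,0],"dp":[0,0,0],"grip":0},
])

```text
time_s: 22.02
tool_pos: [0.5095, 0.3947, 0.03]
tool_rot: [2.352, 2.082, 0.0]
ft_force: [-0.4, -0.5, 0.4]
grip_width: 0.0
gripper_force: 0.3
```

Request:
servo_tool([
  {"rot":[0,0,0],"dp":[0.04,0.03,0],"grip":0},
  {"rot":[0,0,0],"dp":[0,0,0],"grip":0},
])

```text
time_s: 22.28
tool_pos: [0.5105, 0.3957, 0.0301]
tool_rot: [-2.352, -2.082, -0.0]
ft_force: [-0.9, -1.2, -0.1]
grip_width: 0.0
gripper_force: 0.5
```

```bash
python3 k.py
```

```text
[0.51049835 0.39566914 0.03007784] [0.01578625 0.04520755] [-0.86659942 -1.1942348  -0.05406589] 8.681190322104504e-06
scene 81 r 0.029 ang deg 233.5 closed 233.4
```

Request:
servo_tool([
  {"rot":[0,0,0],"dp":[0.04,0.03,0],"grip":0},
  {"rot":[0,0,0],"dp":[0,0,0],"grip":0},
])

```text
time_s: 22.62
tool_pos: [0.511, 0.3962, 0.0299]
tool_rot: [2.352, 2.082, -0.003]
ft_force: [-5.1, -7.1, 2.8]
grip_width: 0.0003
gripper_force: 4.1
```

Request:
servo_tool([
  {"rot":[0,0,0],"dp":[0.04,0.03,0],"grip":0},
  {"rot":[0,0,0],"dp":[0,0,0],"grip":0},
])

```text
time_s: 22.88
tool_pos: [0.5114, 0.3965, 0.0298]
tool_rot: [2.352, 2.082, -0.006]
ft_force: [-10.1, -12.8, 6.4]
grip_width: 0.0
gripper_force: 8.6
```

```bash
python3 k.py
```

```text
[0.51143235 0.39650284 0.02975346] [0.01672932 0.04438411] [-10.1436257  -12.84104534   6.38257705] 2.6666126623879498e-05
scene 77 r 0.028 ang deg 234.6 closed 233.4
```

Request:
servo_tool([
  {"rot":[0,0,0],"dp":[-0.2,-0.15,0],"grip":0},
  {"rot":[0,0,0],"dp":[-0.1,-0.1,0],"grip":0},
  {"rot":[0,0,0],"dp":[0,0,-0.8],"grip":0},
  {"rot":[0,0,0],"dp":[0,0,-1],"grip":0},
  {"rot":[0,0,0],"dp":[-0.8,0,-0.8],"grip":0},
  {"rot":[0,0,0],"dp":[-1,0.2,-0.2],"grip":0},
  {"rot":[0,0,0],"dp":[-1,0.2,0],"grip":0},
  {"rot":[0,0,0],"dp":[-1,0.2,0],"grip":0},
  {"rot":[0,0,0],"dp":[-0.5,0.2,0],"grip":0},
  {"rot":[0,0,0],"dp":[0,0,0],"grip":0},
])

```text
time_s: 24.22
tool_pos: [0.5126, 0.2584, 0.1142]
tool_rot: [-2.354, -2.081, -0.001]
ft_force: [0.1, 0.4, -0.5]
grip_width: -0.0002
gripper_force: 0.0
```

```bash
python3 k.py; python3 m.py | grep -v blue
```

```text
[0.512597   0.25842506 0.11421379] [-0.12013883  0.02611005] [ 0.0648012   0.43699771 -0.50800578] -0.0002483766579269445
scene 93 r 0.03 ang deg 233.4 closed 233.4
top 58 r 0.031 ang deg 241.0 closed 233.4
[0.5122434  0.25947393 0.11404023] [-0.11914188  0.02659095] [-1.15596879  0.56248408  0.13153136] -0.00011833670920140988
wrist pink 0.024 [-0.0023 -0.0014] 0.0483 0.26 315
wrist pink 0.028 [-0.0031 -0.001 ] 0.0475 0.26 315
wrist pink 0.034 [-0.0042 -0.0003] 0.0463 0.25 316
scene pink 0.024 [-0.0022 -0.0005] 0.0495 0.86 136
scene pink 0.028 [-0.0004  0.0022] 0.0492 0.85 136
scene pink 0.034 [0.0022 0.0061] 0.0488 0.84 136
```

```bash
python3 -c "
from station import bot
print(bot.hand_in())"
```

```text
the job is handed in; nothing more can be done
None
```

The job is handed in: the pink disc lies flat in the recess, the keeper is closed against its stop over the disc's edge, and the arm is clear. Touch and camera measurements supported the seating and the keeper angle before hand-in; the verdict itself was not reported.

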